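# Face up the car wash freshener shelf

## Robot

A 6-joint arm with a two-finger parallel gripper is mounted at the origin on the work surface. World frame = base frame: x ahead of the robot, y to its left, z up, the work surface at z = 0. Lengths are in mm, angles in rad, forces in N, time in s.
With the tool pointing down it reaches from about 300 to 775 mm from the base axis. Payload 14.6 kg.
Tool frame: the origin (TCP) lies between the finger pads; the fingertips stand manip.tip_reach ahead of it and the grasp point (between the pads) lies 5 mm behind it (manip.tip_reach is the distance from the TCP to the fingertips, in mm); z points along the fingers, y is the line along which they close (so a half turn about z gives the same grasp; the last joint's range is limited). The gripper opens to 94 mm and grips with 3 to 60 N. Pads are 16 mm wide; open, the fingers measure 119 mm over their backs; the gripper's body (75 mm by 177 mm) begins 78 mm behind the grasp point.
Start: joints at [-1.252, 0.3, 1.521, -0, 1.321, -0.067], TCP at [206.958, -509.566, 182.246] pointing down, gripper open.
Joint ranges: [-3.03, 3.03], [-0.79, 2.21], [0.23, 2.52], [-1.04, 4.18], [0, 3.07], [-2.55, 2.55]. Speed limits (rad/s): [2.22, 2.22, 2.57, 3.14, 3.14, 3.14].

## Interface

Orientations are given as [roll, pitch, yaw] about the fixed x, y, z axes, in that order (R = Rz(yaw) Ry(pitch) Rx(roll)).
In Python, from cell import manip gives the robot as it stands. The module is installed in compiled form; this text tells all that it offers.
- The arm moves only by the shell command python3 -m creep 'ROWS' [FORCE]. ROWS is JSON, a list of rows, each a list of 3 entries, a list of its own where there are three numbers: the opening, from -1 (shut) to 1 (fully open), then the shift along the tool's x, y, z in cm, then the turn about the tool's z in units of 5 degrees (1.0 is 5 degrees). In form: [[grip, [tx, ty, tz], roll], ...]. A call has 1 to 12 rows; each row is the pose to reach, as a shift and turn from the pose commanded when the call began, along the tool's axes at that moment; what a row does not reach only later rows make up. A row lasts 1/10 s, in which the tool goes at most 50 mm and 8.59 degrees, less where a joint would pass 70% of its speed; a pose out of reach is approached as far as the arm can. A call with a gripper value outside its range is refused whole. The fingers move at their own pace and stop on an object; FORCE is the grip in N (left out, the last holds). Time passes only in rows, so rows that repeat a pose let the fingers close. It gives the time, the measured TCP pose, the force, the opening and the grip force at its end, in the units of the state.
- manip.read_state(): the state, without advancing time (a new reading comes with each control period).
- manip.camera(name): name is "scene" or "top" or "wrist"; returns the picture (384x512x3 uint8, red, green, blue); there is no depth.
- manip.camera_params(name): a dict with "fovy" (degrees; the focal length in pixels is half the picture's height over the tangent of half this angle, whatever the lens; pixels are square), "cx", "cy" (the principal point, pixels), "k1" (the pictures are not rectified: a ray, as slopes to the right and down, at radius r is drawn at 1 + k1 r^2 times it, then the intrinsics apply), "origin" and "attitude" of the camera in the world. Camera axes: x right, y down, z forward; pixel columns grow to the right and rows downward; lengths in mm; the calibration is good to about 2 mm. A picture is of the moment at which its call begins: read the wrist's pose just before it. camera_params takes no time and is no camera call; for the wrist camera it gives the pose at the moment of the call.
- manip.sign_off(): hands the job in; it is judged then, once.
The state is a dict: "clock": time; "joints": joint angles; "qd": joint speeds; "effort": joint torques, N m; "eef_pos": TCP position; "eef_rot": TCP orientation; "wrist_force": force on the tool from outside, world axes, zero at the start; "moment": the same for the moment, N m; "finger_gap": finger opening in mm; "finger_force": force on a finger pad.
Only numpy, scipy, OpenCV 4.12 (cv2) and the standard library are available. Lean on these libraries where they do the work, as an engineer would, in place of code of your own. Each camera call takes 0.05 s, during which the arm holds its last target. There are 200 camera calls.

## Task

Face up the shelf for the customers: stand the turquoise perfume flask, which is parked close beside one of the jars, upright in the middle of its round black pad, setting it down gently, and roll both freshener jars round on their stands with a fingertip at the edge of the lid until each label squarely faces the yellow front edge. Leave everything else on the shelf where it is.

Things in the scene. Friction and masses are not known exactly. Their poses are not given: they have to be found in the camera images.
- shelf: speckled terrazzo shelf slab 330 x 940 x 25 mm lying on the table, top 25 mm above the table. Origin: middle of its underside. Its +x long edge, the one away from the robot, with a yellow strip, is the front, where the customers stand
- stand_cedar: fixed round steel foot (94 mm diameter, 12 mm high) under the cedar jar, on the shelf; origin at the middle of its underside, z up through the jar's axis, x squarely towards the customers' edge
- cedar_jar (a joint): revolving jar of car freshener (reddish-brown cedar lid, brown glass, body 82 mm diameter). It turns freely either way, without end, about its stand's upright axis, cannot be lifted off and stays where it is left (about 0.5 N at the rim turns it). Value: turn in rad, counter-clockwise from above; 0 or any whole turn = label squarely to the yellow front edge
- cedar_jar_lid (a point): middle of the top of the cedar jar's lid, 111 mm above the table. Lid 24 mm thick: a disc of 84 mm diameter with 5 round lobes (20 mm diameter, centres 48 mm from the axis, 72 degrees apart, 116 mm overall), too wide to grip; a closed fingertip fits the hollows between. A white strip with a green tab runs from the middle over the lobe above the label's middle
- cedar_jar_label (a point): middle of the cedar jar's white paper label with its green stripe (36 mm high, about 80 degrees wide), 42 mm from the jar's axis
- stand_blue: the same foot under the blue jar
- blue_jar (a joint): revolving jar of car freshener (navy blue lid, pale blue glass, body 82 mm diameter). It turns freely either way, without end, about its stand's upright axis, cannot be lifted off and stays where it is left (about 0.5 N at the rim turns it). Value: turn in rad, counter-clockwise from above; 0 or any whole turn = label squarely to the yellow front edge
- blue_jar_lid (a point): middle of the top of the blue jar's lid, 111 mm above the table. Lid 24 mm thick: a disc of 84 mm diameter with 5 round lobes (20 mm diameter, centres 48 mm from the axis, 72 degrees apart, 116 mm overall), too wide to grip; a closed fingertip fits the hollows between. A white strip with a red tab runs from the middle over the lobe above the label's middle
- blue_jar_label (a point): middle of the blue jar's white paper label with its red stripe, 42 mm from the jar's axis
- pad: fixed round black rubber pad, 100 mm diameter, 5 mm thick, on the shelf: the home of the flask; origin at the middle of its underside, its top 30 mm above the table
- flask: loose turquoise glass perfume flask, about 0.2 kg: body 34 mm (its x) x 60 mm (its y) x 92 mm high, neck of 20 mm diameter, brass cap of 28 mm diameter from 102 to 135 mm above the base, to be pinched from above at any yaw; origin at the middle of its underside; z up
- latch_box: bystander, fixed: brushed nickel latch box for spare keys, 90 mm (its x) x 60 mm (its y), 85 mm high; origin at the middle of its underside. Either this box or the flask stands close beside each jar
- wax_can: bystander, loose: red and white wax can, 54 mm diameter, 100 mm high; origin at the middle of its underside
- polish: bystander, loose: orange polish bottle, 50 mm diameter, 110 mm high; origin at the middle of its underside
- visor_clip: bystander, loose: black plastic sun visor clip, 30 x 80 (its y) x 20 mm high; origin at the middle of its underside
- extender1: bystander, loose: steel tire valve extender lying along its y, 80 mm long, 18 mm thick; origin at the middle of its underside
- extender2: bystander, loose: a second such extender
- cedar_block: bystander, loose: round cedar block freshener, 72 mm diameter, 28 mm high; origin at the middle of its underside
There are look-alikes about, which are no part of the job. What is shaped like the flask but pink is not meant.

How it is judged (in metres and radians):
At the end, for the whole second after the job is handed in: Both labels face the yellow front edge (within about 12 degrees, 9 mm sideways at the label), jars still; the flask stands upright (0.1 rad), released and at rest on the pad, within 16 mm of its middle; loose bystanders within 20 mm of where they began (x of cedar_jar_label in the frame of stand_cedar above 0.03 m and y of cedar_jar_label in the frame of stand_cedar between -0.009 and 0.009 m and velocity of joint cedar_jar between -0.05 and 0.05 rad/s and x of blue_jar_label in the frame of stand_blue above 0.03 m and y of blue_jar_label in the frame of stand_blue between -0.009 and 0.009 m and velocity of joint blue_jar between -0.05 and 0.05 rad/s and horizontal distance between flask and pad below 0.016 m and height (world z) of flask between 0.026 and 0.034 m and angle between flask's own z axis and vertical below 0.1 rad and linear speed of flask below 0.02 m/s and distance of each of wax_can, polish, visor_clip, extender1, extender2, cedar_block from where it was at the start of the episode below 0.02 m); the robot touches nothing.
It fails at once if a loose bystander is pushed more than 20 mm from its place (distance of any of wax_can, polish, visor_clip, extender1, extender2, cedar_block from where it was at the start of the episode above 0.02 m).
It fails at once if the flask is tipped over or carried far off upright (more than about 40 degrees) (angle between flask's own z axis and vertical above 0.7 rad).
It fails at once if the flask is dropped: out of the fingers with its base more than 20 mm above the pad (contact force between the fingers and flask below 0.05 N and height (world z) of flask above 0.05 m).
It also fails if it takes over 61 s, if anything falls off the work surface, if the arm or the gripper's body presses on something with over 40 N, if the wrist force passes 120 N, or if a joint passes its speed limit or range.

## Working session

There is one attempt and no reset: what is moved stays moved. The work goes in short steps, Python scripts to look and compute and a shell command to move; the robot and the scene stay as the last step left them, time stands still between calls to the robot, and variables do not carry over. Pictures are saved under pics/ and viewed, at most 10 in all, crops included, and the job is handed in when it is done.

```bash
mkdir -p pics
cat > h.py <<'E'
import numpy as np, cv2, json
from cell import manip
from scipy.spatial.transform import Rotation as R
def snap(n,f):
    im=manip.camera(n); cv2.imwrite('pics/'+f,cv2.cvtColor(im,cv2.COLOR_RGB2BGR)); return im
def KRt(p):
    f=192/np.tan(np.radians(p['fovy'])/2)
    a=np.array(p['attitude'],float); 
    M=a if a.shape==(3,3) else R.from_euler('xyz',a).as_matrix()
    return f,M,np.array(p['origin'],float)
def unproj(p,uv,z):
    f,M,o=KRt(p); d=np.array([(uv[0]-p['cx'])/f,(uv[1]-p['cy'])/f]); s=d.copy()
    for _ in range(30): s=d/(1+p['k1']*(s@s))
    r=M@np.array([s[0],s[1],1]); return o+r*(z-o[2])/r[2]
def proj(p,X):
    f,M,o=KRt(p); c=M.T@(np.array(X,float)-o); s=c[:2]/c[2]; s=s*(1+p['k1']*(s@s)); return s*f+[p['cx'],p['cy']]
E
python3 - <<'E'
from h import *
for n in('top','scene'):
    p=manip.camera_params(n); print(n,p); im=snap(n,n+'0.png')
    cv2.imwrite(f'pics/{n}0b.png',cv2.resize(cv2.cvtColor(im,cv2.COLOR_RGB2BGR),(800,600),interpolation=cv2.INTER_CUBIC))
print(manip.camera_params('wrist'),manip.tip_reach); print(manip.read_state())
E
```

```text
top {'fovy': 43.47141469425708, 'cx': 254.60776825197192, 'cy': 189.7477493169661, 'k1': -0.20146372727054343, 'origin': array([ 372.7183774 ,   36.1627764 , 1224.89073383]), 'attitude': array([-3.01719059, -0.01403456, -1.55564346])}
scene {'fovy': 54.03370965920313, 'cx': 260.39217013720497, 'cy': 183.09194834116641, 'k1': -0.014689360841191662, 'origin': array([1165.30076722,  253.67364502,  559.51747918]), 'attitude': array([-2.15958423, -0.00608368,  1.91700581])}
{'fovy': 62.36624022713899, 'cx': 256.269051982586, 'cy': 194.712841483899, 'k1': 0.024078713889167477, 'origin': array([ 276.00704255, -483.1991265 ,  385.10944982]), 'attitude': array([ 2.88727170e+00,  1.11330976e-03, -1.18523580e+00])} 14.0
{'clock': 0.1, 'joints': array([-1.25157218e+00,  3.00411171e-01,  1.52152639e+00,  5.03066391e-06,
        1.32069971e+00, -6.65933901e-02]), 'qd': array([-0.00120165, -0.00166377, -0.00211731, -0.00158388,  0.00037678,
        0.00020419]), 'effort': array([ 2.05080265e-03, -5.32644296e+01, -3.53285229e+01,  7.10040238e-02,
        2.35183036e-02, -7.57452221e-05]), 'eef_pos': array([ 206.89338114, -509.31883223,  181.7423514 ]), 'eef_rot': array([-3.14055068e+00, -7.43750388e-05,  3.85816249e-01]), 'wrist_force': array([ 0.03469347, -0.344133  ,  0.22315278]), 'moment': array([-0.02000033, -0.0029305 ,  0.03710715]), 'finger_force': 0.0, 'finger_gap': 93.57988691455296}
```

View pics/top0b.png

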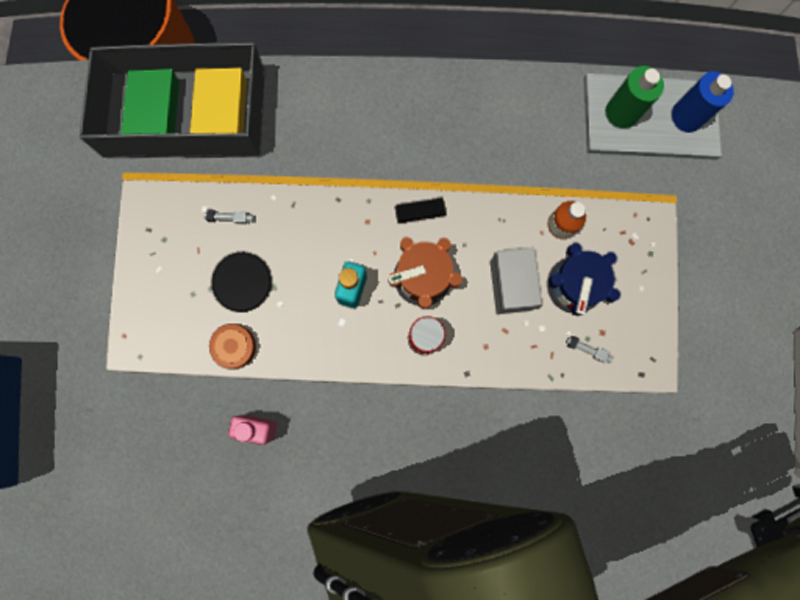

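View pics/scene0b.png

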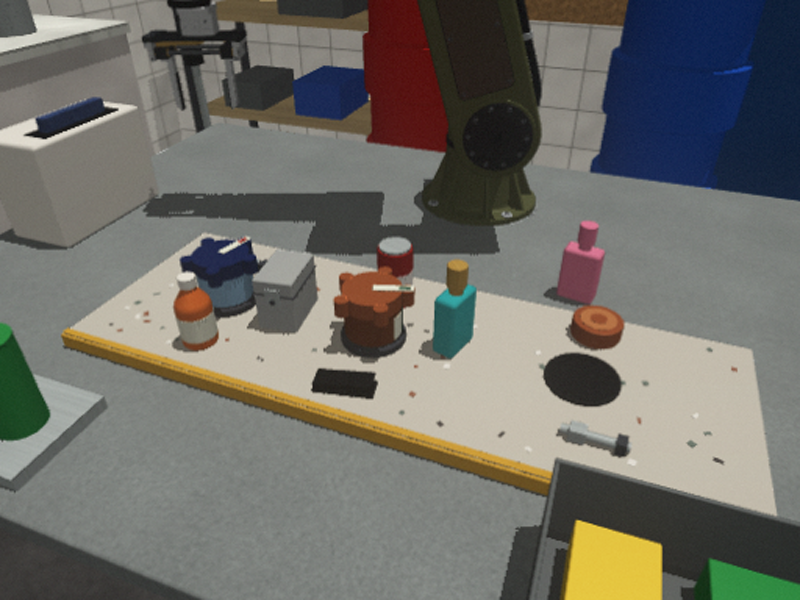

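The top picture shows the flask cap at about (348,275), the cedar lid at (424,270) with its tab at left (395,277), the blue lid at (588,278) with its tab at the bottom (582,303), and the pad at (242,281). In the scene picture the flask stands right of the cedar jar. I'll enlarge the jar and flask area.

Run:
```python
from h import *
im=cv2.imread('pics/top0.png')[125:235,205:405]
cv2.imwrite('pics/c1.png',cv2.resize(im,(800,440),interpolation=cv2.INTER_CUBIC))
p=manip.camera_params('top')
g=lambda u,v,z: unproj(p,((u+.5)/1.5625-.5,(v+.5)/1.5625-.5),z)[:2].round(1)
for n,u,v,z in [('edgeL',123,176,25),('edgeR',677,199,25),('backL',108,370,25),('backR',677,391,25),('pad',242,281,30),('padL',211,281,30),('padR',273,281,30),('cap',349,273,160),('cedar',424,270,111),('blue',588,278,111),('can',428,335,125),('polish',578,210,135)]: print(n,g(u,v,z))
```

```text
edgeL [720.9 489.8]
edgeR [ 698.5 -450. ]
backL [394.4 493.8]
backR [ 374.6 -439.3]
pad [543.8 274. ]
padL [543.  325.1]
padR [544.6 223.5]
cap [539.2  94.1]
cedar [553.4 -15.6]
blue [ 545.9 -266. ]
can [454.7 -21.9]
polish [ 645.7 -246.5]
```

View pics/c1.png

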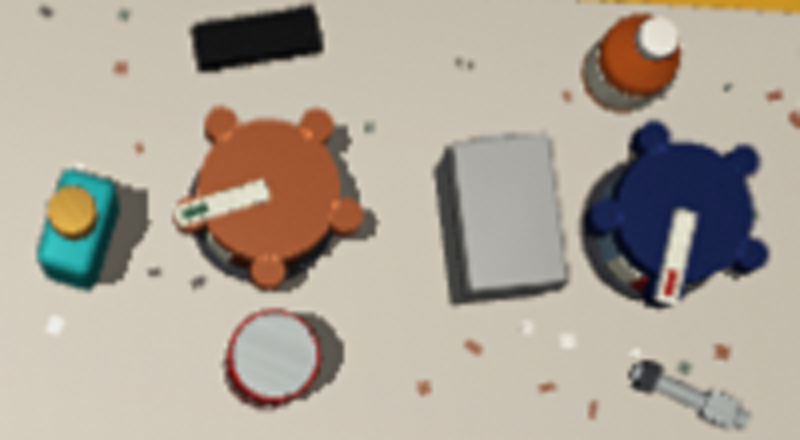

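The crop (4x, offset 205,125) shows these pixel positions:
- **Cedar lobes:** (221,124), (317,124), (346,214), (268,270), and the label lobe at (189,212).
- **Blue lobes:** (651,137), (744,160), (751,254), (605,215), and the label lobe at (668,290).
- **Flask cap:** (72,211).
- **Other items:** can (273,357), polish cap (658,37).

Run:
```python
from h import *
from scipy.optimize import least_squares
p=manip.camera_params('top')
g=lambda u,v,z: unproj(p,(205+(u+.5)/4-.5,125+(v+.5)/4-.5),z)[:2]
ced=[(189,212),(221,124),(317,124),(346,214),(268,270)]      # label first, clockwise
blu=[(668,290),(605,215),(651,137),(744,160),(751,254)]
for n,L in(('cedar',ced),('blue',blu)):
    P=np.array([g(*q,108) for q in L])
    f=lambda x:(x[:2]+48*np.c_[np.cos(x[2]-np.arange(5)*np.radians(72)),np.sin(x[2]-np.arange(5)*np.radians(72))]-P).ravel()
    a0=np.arctan2(*(P[0]-P.mean(0))[::-1])
    s=least_squares(f,[*P.mean(0),a0]); print(n,s.x[:2].round(1),np.degrees(s.x[2]).round(1),'rms',np.sqrt(np.mean(s.fun**2)).round(1))
print('cap',g(72,211,160),'can',g(273,357,125),'polish',g(658,37,135))
print('box',[g(u,v,110).round(0) for u,v in [(455,145),(550,135),(568,285),(468,295)]])
```

```text
cedar [555.9 -16.9] 108.3 rms 0.4
blue [ 547.3 -265.7] 166.7 rms 0.7
cap [532.77297128  95.16771785] can [455.50800113 -19.87265126] polish [ 646.51821035 -244.99196651]
box [array([ 584., -127.]), array([ 591., -184.]), array([ 501., -194.]), array([ 495., -135.])]
```

```bash
cat >> h.py <<'E'
def go(x,y,z,yawdeg,base=None):
    s=manip.read_state() if base is None else base
    M=R.from_euler('xyz',s['eef_rot']).as_matrix(); t=M.T@(np.array([x,y,z])-s['eef_pos'])/10
    r=(np.degrees(s['eef_rot'][2])-yawdeg+180)%360-180
    return [[round(float(v),2) for v in t],round(float(r/5),2)]
E
python3 -c "
from h import *
print(go(532.8,95.2,215,0))"
```

```text
[[52.94, -43.75, -3.28], 4.42]
```

```bash
python3 -m creep '[[1,[0,0,-3.3],0],[1,[52.9,-43.8,-3.3],4.4],[1,[52.9,-43.8,-3.3],4.4],[1,[52.9,-43.8,-3.3],4.4],[1,[52.9,-43.8,-3.3],4.4],[1,[52.9,-43.8,-3.3],4.4],[1,[52.9,-43.8,-3.3],4.4],[1,[52.9,-43.8,-3.3],4.4],[1,[52.9,-43.8,-3.3],4.4],[1,[52.9,-43.8,-3.3],4.4],[1,[52.9,-43.8,-3.3],4.4],[1,[52.9,-43.8,-3.3],4.4]]' 15
python3 -c "
from h import *
print(go(532.8,95.2,215,0))"
```

```text
clock: 1.3
eef_pos: [467.0, -24.9, 215.2]
eef_rot: [3.142, -0.0, 0.002]
wrist_force: [-0.3, -1.8, -0.1]
finger_gap: 94.0
finger_force: 0.0
[[6.6, -11.99, 0.02], 0.02]
```

```bash
python3 -m creep '[[1,[6,-11,0],0],[1,[6,-11,0],0],[1,[6,-11,0],0],[1,[6,-11,0],0],[1,[6,-11,0],0],[1,[6,-11,0],0]]'
python3 - <<'E'
from h import *
print(go(532.8,95.2,140,0)); p=manip.camera_params('wrist'); im=snap('wrist','w1.png')
print(proj(p,[532.8,95.2,160]),proj(p,[532.8,95.2,117]),p['origin'])
E
```

```text
clock: 1.9
eef_pos: [526.0, 82.3, 215.2]
eef_rot: [3.141, 0.0, 0.001]
wrist_force: [-0.7, -0.4, 0.6]
finger_gap: 94.4
finger_force: 0.0
[[0.69, -1.29, 7.52], 0.01]
[239.64250907 195.09989657] [241.89101019 183.91878017] [600.46911447  81.19260256 418.55697477]
```

View pics/w1.png

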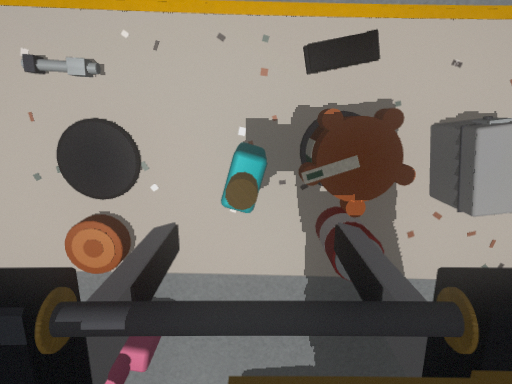

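The wrist picture shows the cap at about (241,192), close to the predicted (240,195). The pad is at (98,158). I'll go down and grip.

```bash
python3 -m creep '[[1,[0.7,-1.3,1],0],[1,[0.7,-1.3,4],0],[1,[0.7,-1.3,7.5],0],[1,[0.7,-1.3,7.5],0],[-1,[0.7,-1.3,7.5],0],[-1,[0.7,-1.3,7.5],0],[-1,[0.7,-1.3,7.5],0],[-1,[0.7,-1.3,7.5],0],[-1,[0.7,-1.3,7.5],0],[-1,[0.7,-1.3,7.5],0],[-1,[0.7,-1.3,7.5],0],[-1,[0.7,-1.3,7.5],0]]' 20
python3 -c "
from h import *
print(go(543.8,274,165,0))"
```

```text
clock: 3.15
eef_pos: [533.3, 96.1, 140.3]
eef_rot: [3.142, -0.0, 0.002]
wrist_force: [0.1, -0.5, 0.2]
finger_gap: 33.2
finger_force: 0.0
[[1.08, -17.79, -2.47], 0.02]
```

```bash
python3 -m creep '[[-1,[0,0,0],0],[-1,[0,0,0],0],[-1,[0,0,0],0],[-1,[0,0,0],0],[-1,[0,0,-0.8],0],[-1,[0,0,-1.6],0],[-1,[0,0,-1.6],0]]' 20
python3 -c "
from h import *
print(go(543.8,274,160,0))"
```

```text
clock: 3.85
eef_pos: [534.0, 96.2, 157.9]
eef_rot: [-3.141, -0.002, 0.002]
wrist_force: [0.0, 0.4, -0.6]
finger_gap: 1.2
finger_force: 0.0
[[1.02, -17.77, -0.2], 0.02]
```

Run:
```python
from h import *
p=manip.camera_params('wrist'); a=snap('wrist','w2.png'); b=snap('scene','s2.png')
A=cv2.resize(a[60:300,120:400],(400,343)); B=cv2.resize(b[100:270,180:380],(400,340))
cv2.imwrite('pics/c2.png',cv2.cvtColor(np.hstack([A[:340],B]),cv2.COLOR_RGB2BGR))
print(p['origin'],[proj(p,[x,96,z]) for x,z in((534,146),(534,160),(534,127))], manip.read_state()['wrist_force'])
```

```text
[607.90554332  95.1196899  361.43508865] [array([255.05764313, 219.64796412]), array([254.9678762 , 226.42275384]), array([255.16355614, 211.6527391 ])] [-0.11604623  0.639746   -0.46802549]
```

View pics/c2.png

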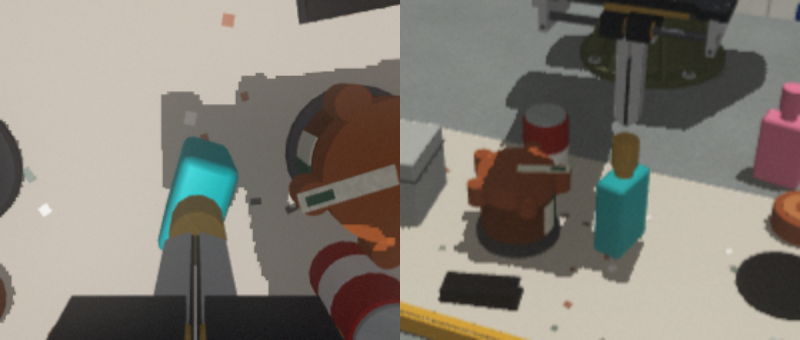

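The flask still stands undisturbed at scene pixel (293,170). The fingers shut behind the cap, on its robot side, so my x was too small. I'll triangulate the cap from the pictures.

Run:
```python
from h import *
ps=manip.camera_params('scene');pt=manip.camera_params('top')
for n in('scene0.png','s2.png','top0.png','w1.png','w2.png'):
    im=cv2.imread('pics/'+n); h=cv2.cvtColor(im,cv2.COLOR_BGR2HSV)
    for nm,lo,hi in(('brass',(13,90,60),(26,255,255)),('turq',(80,120,50),(97,255,255))):
        m=cv2.inRange(h,lo,hi); k,l,st,c=cv2.connectedComponentsWithStats(m)
        print(n,nm,[(c[i].round(1).tolist(),st[i].tolist()) for i in range(1,k) if 60<st[i,4]<4000][:6])
for uv in[(292.5,168),(292.5,170),(292.5,172)]: print(unproj(ps,uv,160))
print([proj(ps,[x,95,z]).round(1) for x,z in((533,160),(533,127),(543,160),(543,127))])
print([proj(pt,[x,95,z]).round(1) for x,z in((533,160),(533,127),(543,160),(543,127))])
```

```text
scene0.png brass [([181.2, 9.6], [139, 0, 97, 20, 930]), ([369.6, 6.7], [336, 0, 66, 16, 920]), ([112.3, 27.7], [100, 27, 30, 3, 64]), ([190.6, 74.1], [134, 61, 104, 26, 886]), ([292.1, 176.3], [286, 166, 14, 23, 262]), ([390.7, 361.5], [358, 332, 66, 52, 2774])]
scene0.png turq [([289.9, 204.9], [278, 182, 27, 46, 883])]
s2.png brass [([175.2, 9.3], [121, 0, 115, 20, 1060]), ([349.2, 6.1], [342, 0, 16, 14, 187]), ([190.4, 74.0], [134, 61, 104, 25, 867]), ([302.3, 105.2], [282, 102, 43, 8, 129]), ([292.0, 176.6], [286, 166, 14, 23, 256]), ([390.7, 361.5], [358, 332, 66, 52, 2774])]
s2.png turq [([289.8, 205.2], [278, 182, 27, 47, 908])]
top0.png brass [([139.3, 64.2], [121, 43, 37, 43, 1448]), ([254.0, 118.3], [78, 110, 356, 20, 1930]), ([222.6, 177.7], [217, 172, 12, 13, 122]), ([147.3, 221.2], [138, 211, 20, 21, 238])]
top0.png turq [([224.7, 183.6], [215, 168, 20, 29, 255])]
w1.png brass [([241.5, 191.4], [226, 173, 31, 36, 855]), ([101.7, 236.5], [88, 229, 26, 17, 106]), ([50.4, 320.0], [35, 287, 42, 67, 1182]), ([462.1, 319.6], [437, 287, 42, 67, 1158]), ([375.5, 379.4], [229, 371, 283, 13, 2213])]
w1.png turq [([247.4, 165.3], [225, 151, 42, 38, 789]), ([225.4, 201.5], [222, 190, 12, 19, 74])]
w2.png brass [([349.5, 3.9], [83, 0, 429, 11, 3139]), ([257.8, 212.4], [239, 198, 39, 29, 815]), ([250.6, 318.9], [249, 286, 5, 66, 258]), ([262.0, 319.6], [260, 286, 5, 66, 280]), ([223.8, 378.1], [0, 369, 368, 15, 3288])]
w2.png turq [([260.9, 187.2], [231, 160, 55, 75, 1579])]
[526.95852451  95.43886441 160.        ]
[534.42213106  97.54743015 160.        ]
[541.76125372  99.62088283 160.        ]
[array([291.5, 169.4]), array([290.7, 183. ]), array([290.1, 171.9]), array([289.3, 185.5])]
[array([222.7, 177.3]), array([223.4, 179.4]), array([222.8, 172.9]), array([223.5, 175.1])]
```

Run:
```python
from h import *
ps=manip.camera_params('scene');pw=manip.camera_params('wrist')
for z in range(140,200,8): print(z,unproj(ps,(293.5,161),z)[:2].round(1),unproj(pw,(256.5,226),z)[:2].round(1))
a=cv2.imread('pics/w2.png')[170:290,190:320]; b=cv2.imread('pics/s2.png')[110:210,245:345]
cv2.imwrite('pics/c3.png',np.hstack([cv2.resize(a,(433,400)),cv2.resize(b,(400,400))])[:, :800])
```

```text
140 [465.7  81.5] [526.9  94.9]
148 [479.1  84.8] [529.8  94.9]
156 [492.4  88.1] [532.8  94.9]
164 [505.7  91.4] [535.7  94.9]
172 [519.1  94.7] [538.7  94.9]
180 [532.4  97.9] [541.6  94.9]
188 [545.8 101.2] [544.5  94.9]
196 [559.1 104.5] [547.5  94.9]
```

View pics/c3.png

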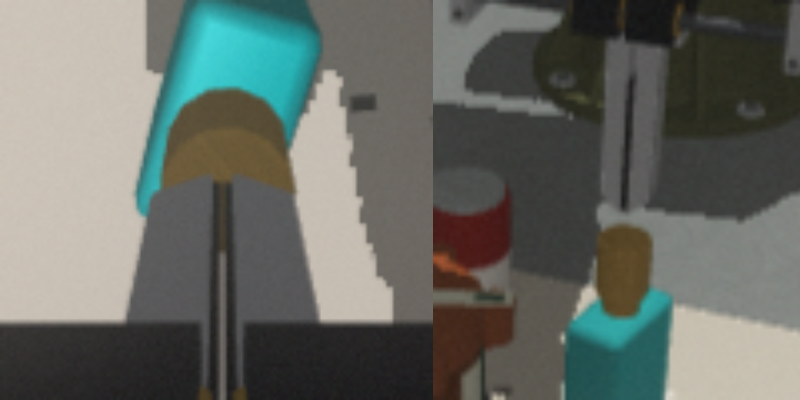

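The enlarged crop shows the closed fingertips ending above the cap, triangulated at z≈185, while the TCP reads 158. So the real fingertips sit about 27 mm higher than I assumed, and they closed over the top of the cap. I'll turn the gripper 90° so the fingers stay clear of the lid, open it, then go lower and check.

```bash
python3 -m creep '[[-1,[0,0,-2],0],[1,[0,0,-2],-2],[1,[0,0,-2],-4],[1,[0,0,-2],-6],[1,[0,0,-2],-8],[1,[0,0,-2],-10],[1,[0,0,-2],-12],[1,[0,0,-2],-14],[1,[0,0,-2],-16],[1,[0,0,-2],-18],[1,[0,0,-2],-18],[1,[0,0,-2],-18]]'
python3 -m creep '[[1,[0,0,2],0],[1,[0,0,4],0],[1,[0,0,4],0],[1,[0,0,4],0]]'
python3 - <<'E'
from h import *
b=snap('scene','s3.png'); w=snap('wrist','w3.png'); p=manip.camera_params('scene')
s=manip.read_state(); print(s['eef_pos'],s['eef_rot'])
a=b[100:210,240:350]; w=w[100:320,120:400]
cv2.imwrite('pics/c4.png',cv2.cvtColor(np.hstack([cv2.resize(a,(400,400)),cv2.resize(w,(400,400))]),cv2.COLOR_RGB2BGR))
print([(x,z,proj(p,[x,96,z]).round(0)) for x in(475,533,592) for z in (126,140,155)])
E
```

```text
clock: 5.15
eef_pos: [533.2, 96.1, 176.0]
eef_rot: [-3.141, 0.0, 1.578]
wrist_force: [-0.3, -0.8, 0.6]
finger_gap: 85.4
finger_force: 0.0
clock: 5.55
eef_pos: [533.3, 96.2, 136.6]
eef_rot: [-3.141, -0.0, 1.573]
wrist_force: [0.2, -0.7, 0.0]
finger_gap: 94.2
finger_force: 0.0
[533.77518876  96.22248225 137.32794149] [ 3.14018986e+00 -1.65547284e-04  1.57263180e+00]
[(475, 126, array([298., 170.])), (475, 140, array([299., 164.])), (475, 155, array([299., 158.])), (533, 126, array([291., 183.])), (533, 140, array([291., 178.])), (533, 155, array([292., 172.])), (592, 126, array([283., 199.])), (592, 140, array([283., 193.])), (592, 155, array([283., 187.]))]
```

View pics/c4.png

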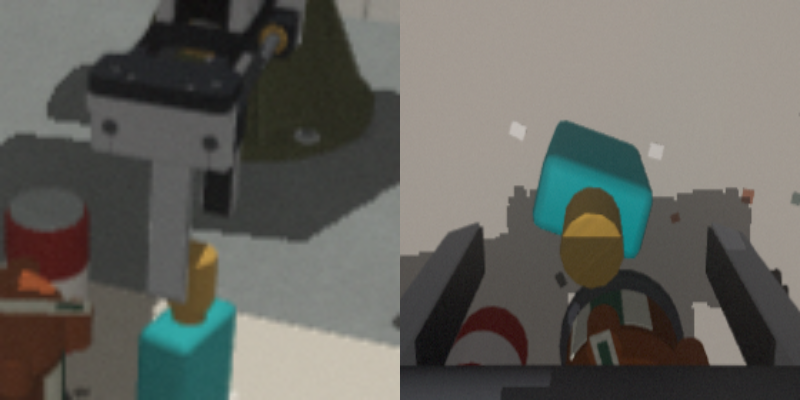

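The scene crop shows the front fingertip at scene pixel (285,182), which gives z≈168 with the TCP at 137. That confirms the tips are about 30 mm higher than expected. The wrist half shows the cap centred between the fingers, so I'll go down 3.3 cm more and grip.

```bash
python3 -m creep '[[1,[0,0,1],0],[1,[0,0,2.2],0],[1,[0,0,3.3],0],[1,[0,0,3.3],0],[-1,[0,0,3.3],0],[-1,[0,0,3.3],0],[-1,[0,0,3.3],0],[-1,[0,0,3.3],0],[-1,[0,0,3.3],0],[-1,[0,0,3.3],0],[-1,[0,0,3.3],0],[-1,[0,0,3.3],0]]' 20
python3 -m creep '[[-1,[0,0,0],0],[-1,[0,0,0],0],[-1,[0,0,0],0],[-1,[0,0,0],0]]' 20
```

```text
clock: 6.85
eef_pos: [533.3, 96.2, 103.3]
eef_rot: [3.142, -0.0, 1.573]
wrist_force: [0.3, 0.5, -0.8]
finger_gap: 33.1
finger_force: 0.0
clock: 7.25
eef_pos: [533.2, 96.1, 103.2]
eef_rot: [-3.141, 0.0, 1.573]
wrist_force: [-0.8, -0.0, -0.8]
finger_gap: 27.5
finger_force: 20.0
```

```bash
python3 -m creep '[[-1,[0,0,-0.7],0],[-1,[0,0,-1.7],0],[-1,[1,0,-1.7],0],[-1,[4,0.2,-1.7],0],[-1,[7,0.4,-1.7],0],[-1,[10,0.6,-1.7],0],[-1,[13,0.8,-1.7],0],[-1,[16,1,-1.7],0],[-1,[17.4,1.06,-1.7],0],[-1,[17.8,1.06,-1.7],0],[-1,[17.8,1.06,-1.7],0],[-1,[17.8,1.06,-1.7],0]]' 20
python3 - <<'E'
from h import *
im=snap('top','t4.png'); p=manip.camera_params('top'); print(go(543.8,274,108.3,90.1), manip.read_state()['finger_force'])
E
```

```text
clock: 8.45
eef_pos: [543.6, 273.3, 120.3]
eef_rot: [-3.142, 0.0, 1.572]
wrist_force: [-0.9, -0.9, -3.0]
finger_gap: 27.7
finger_force: 20.0
[[0.09, 0.01, 1.2], -0.01] 19.999550879001617
```

```bash
python3 -m creep '[[-1,[0,0,0.5],0],[-1,[0,0,0.8],0],[-1,[0,0,1.0],0],[-1,[0,0,1.1],0],[-1,[0,0,1.2],0],[-1,[0,0,1.25],0],[-1,[0,0,1.25],0]]' 20
```

```text
clock: 9.2
eef_pos: [543.7, 274.2, 108.2]
eef_rot: [3.141, -0.0, 1.573]
wrist_force: [-1.8, -0.3, 2.2]
finger_gap: 27.5
finger_force: 20.0
```

```bash
python3 -m creep '[[0,[0,0,0],0],[0,[0,0,0],0],[0,[0,0,0],0],[0,[0,0,0],0],[0,[0,0,-3],0],[0,[0,0,-6.5],0],[0,[0,0,-6.5],0],[0,[0,0,-6.5],0]]'
python3 - <<'E'
from h import *
ps=manip.camera_params('scene'); b=snap('scene','s5.png'); h=cv2.cvtColor(b,cv2.COLOR_RGB2HSV)
for nm,lo,hi in(('brass',(13,90,60),(26,255,255)),('turq',(80,120,50),(97,255,255))):
    k,l,st,c=cv2.connectedComponentsWithStats(cv2.inRange(h,lo,hi)); print(nm,[(c[i].round(1).tolist(),st[i].tolist()) for i in range(1,k) if 200<st[i,4]<1500 and st[i,1]>80])
print([proj(ps,[543.8,274,z]).round(1) for z in(148.5,76)])
E
```

```text
clock: 10.0
eef_pos: [543.7, 274.2, 173.0]
eef_rot: [3.141, -0.0, 1.573]
wrist_force: [0.5, -0.4, -1.3]
finger_gap: 47.0
finger_force: 0.0
brass [([381.2, 195.0], [372, 184, 20, 24, 324])]
turq [([373.9, 225.8], [360, 202, 31, 49, 930])]
[array([381. , 194.8]), array([374.3, 224.4])]
```

The flask is upright and centred (predicted and seen pixels match within 1.5 px). Next is the cedar jar.

```bash
python3 -c "
from h import *
print(go(512.9,14.0,173,144.3))"
```

```text
[[-26.0, -3.09, -0.09], -10.84]
```

```bash
python3 -m creep '[[-1,[-3,-0.4,0],-1],[-1,[-7,-0.8,0],-2.5],[-1,[-11,-1.2,0],-4],[-1,[-15,-1.8,0],-5.5],[-1,[-19,-2.2,0],-7],[-1,[-23,-2.7,0],-8.5],[-1,[-25.5,-3.1,0],-10],[-1,[-26,-3.1,0],-10.8],[-1,[-26,-3.1,0],-10.8],[-1,[-26,-3.1,0],-10.8],[-1,[-26,-3.1,0],-10.8]]' 20
python3 -c "
from h import *
print(go(512.9,14.0,62,144.3),manip.read_state()['finger_gap'])"
```

```text
clock: 11.15
eef_pos: [512.9, 14.7, 172.3]
eef_rot: [-3.141, -0.001, 2.514]
wrist_force: [0.1, 0.2, -0.0]
finger_gap: 0.7
finger_force: 0.0
[[-0.05, -0.06, 11.03], -0.05] 0.6764827726189034
```

```bash
python3 -m creep '[[-1,[0,-0.05,4],0],[-1,[0,-0.05,7.5],0],[-1,[0,-0.05,9.5],0],[-1,[0,-0.05,10.5],0],[-1,[0,-0.05,11],0],[-1,[0,-0.05,11],0]]'
cat >> h.py <<'E'
def arc(c,r,ths,z):
    s=manip.read_state()
    for t in ths:
        a=np.radians(t); yaw=(t+90)%180-90 # same grasp modulo half turn
        y0=np.degrees(s['eef_rot'][2]); yaw=t-180*round((t-ARCREF-y0)/180)-ARCREF*0 if False else t
        print(t,go(c[0]+r*np.cos(a),c[1]+r*np.sin(a),z,t,s))
E
python3 - <<'E'
from h import *
arc((555.9,-16.9),53,range(138,60,-6),62); s=manip.read_state(); print(s['eef_pos'],s['eef_rot'])
E
```

```text
clock: 11.75
eef_pos: [512.9, 14.0, 62.9]
eef_rot: [3.142, 0.0, 2.515]
wrist_force: [-1.4, 1.5, -1.5]
finger_gap: 0.3
finger_force: 1.1
138 [[-0.02, 0.58, 0.09], 1.22]
132 [[-0.11, 1.13, 0.09], 2.42]
126 [[-0.26, 1.67, 0.09], 3.62]
120 [[-0.45, 2.19, 0.09], 4.82]
114 [[-0.71, 2.68, 0.09], 6.02]
108 [[-1.01, 3.14, 0.09], 7.22]
102 [[-1.36, 3.57, 0.09], 8.42]
96 [[-1.75, 3.97, 0.09], 9.62]
90 [[-2.19, 4.31, 0.09], 10.82]
84 [[-2.65, 4.62, 0.09], 12.02]
78 [[-3.15, 4.87, 0.09], 13.22]
72 [[-3.66, 5.06, 0.09], 14.42]
66 [[-4.2, 5.21, 0.09], 15.62]
[512.89904452  13.95844992  62.9353811 ] [3.14154659e+00 1.54836604e-05 2.51511314e+00]
```

```bash
python3 -m creep '[[-1,[0,0.58,0.1],1.2],[-1,[-0.1,1.13,0.1],2.4],[-1,[-0.26,1.67,0.1],3.6],[-1,[-0.45,2.19,0.1],4.8],[-1,[-0.71,2.68,0.1],6],[-1,[-1.01,3.14,0.1],7.2],[-1,[-1.36,3.57,0.1],8.4],[-1,[-1.75,3.97,0.1],9.6],[-1,[-2.19,4.31,0.1],10.8],[-1,[-2.65,4.62,0.1],12],[-1,[-2.65,4.62,0.1],12]]'
cat > lab.py <<'E'
from h import *
def strip(im,p,c):
    # direction of the white strip on the lid top: white pixels within 60 mm of the centre, at height 111
    h=cv2.cvtColor(im,cv2.COLOR_RGB2HSV); m=cv2.inRange(h,(0,0,130),(179,90,255)); P=[]
    for v,u in np.argwhere(m):
        x=unproj(p,(u,v),111)[:2]-c
        if np.hypot(*x)<41: P.append(x)
    P=np.array(P); mu=P.mean(0); return len(P),mu.round(1),np.degrees(np.arctan2(mu[1],mu[0])).round(1)
E
python3 - <<'E'
from lab import *
p=manip.camera_params('top'); im=cv2.cvtColor(cv2.imread('pics/top0.png'),cv2.COLOR_BGR2RGB)
C=np.array((555.9,-16.9)); B=np.array((547.3,-265.7))
print(strip(im,p,C),strip(im,p,B)); im=snap('top','t6.png'); print(strip(im,p,C),strip(im,p,B))
ps=manip.camera_params('scene'); s=snap('scene','s6.png'); print(strip(s,ps,C))
arc(C,53,range(78,24,-6),62)
cv2.imwrite('pics/c5.png',cv2.cvtColor(np.hstack([cv2.resize(im[100:230,200:330],(400,400)),cv2.resize(s[120:240,180:300],(400,400))]),cv2.COLOR_RGB2BGR))
E
```

```text
clock: 12.85
eef_pos: [562.2, 35.6, 62.9]
eef_rot: [3.14, -0.0, 1.466]
wrist_force: [0.2, -0.1, -0.5]
finger_gap: 0.1
finger_force: 0.0
(90, array([-6.9, 19.6]), np.float64(109.4)) (90, array([-19.7,   4.1]), np.float64(168.1))lab.py:8: RuntimeWarning: Mean of empty slice.
  P=np.array(P); mu=P.mean(0); return len(P),mu.round(1),np.degrees(np.arctan2(mu[1],mu[0])).round(1)
  ret = ret.dtype.type(ret / rcount)
Traceback (most recent call last):
  File "lab.py", line 8, in strip
    P=np.array(P); mu=P.mean(0); return len(P),mu.round(1),np.degrees(np.arctan2(mu[1],mu[0])).round(1)
                                                                                 ~~^^^
IndexError: invalid index to scalar variable.
```

The arm hides the jar in the top view, so I'll use the scene camera.

Run:
```python
from lab import *
C=np.array((555.9,-16.9))
ps=manip.camera_params('scene')
s0=cv2.cvtColor(cv2.imread('pics/scene0.png'),cv2.COLOR_BGR2RGB); s=snap('scene','s6.png')
for q in(s0,s):
    try: print(strip(q,ps,C))
    except Exception as e: print(e)
arc(C,53,range(78,24,-6),62)
w=snap('wrist','w6.png')
cv2.imwrite('pics/c5.png',cv2.cvtColor(np.hstack([cv2.resize(w,(400,300)),cv2.resize(s[100:250,160:360],(400,300))]),cv2.COLOR_RGB2BGR))
```

```text
(67, array([-11.1,  17.8]), np.float64(121.9))
invalid index to scalar variable.
78 [[-0.02, 0.54, 0.05], 1.26]
72 [[-0.11, 1.09, 0.05], 2.46]
66 [[-0.25, 1.62, 0.05], 3.66]
60 [[-0.45, 2.14, 0.05], 4.86]
54 [[-0.71, 2.63, 0.05], 6.06]
48 [[-1.01, 3.1, 0.05], 7.26]
42 [[-1.36, 3.53, 0.05], 8.46]
36 [[-1.76, 3.92, 0.05], 9.66]
30 [[-2.19, 4.26, 0.05], 10.86]lab.py:8: RuntimeWarning: Mean of empty slice.
  P=np.array(P); mu=P.mean(0); return len(P),mu.round(1),np.degrees(np.arctan2(mu[1],mu[0])).round(1)
  ret = ret.dtype.type(ret / rcount)
```

View pics/c5.png

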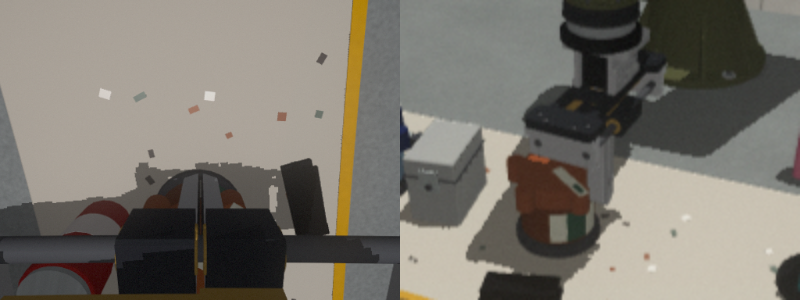

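The scene half shows the cedar label and strip turned part way to the front, so the push works. I'll continue to about 30° finger angle, lift and measure.

```bash
python3 -m creep '[[-1,[0,0.54,0],1.25],[-1,[-0.11,1.09,0],2.45],[-1,[-0.25,1.62,0],3.65],[-1,[-0.45,2.14,0],4.85],[-1,[-0.71,2.63,0],6.05],[-1,[-1.01,3.1,0],7.25],[-1,[-1.36,3.53,0],8.45],[-1,[-1.6,3.75,0],9.1],[-1,[-1.76,3.92,0],9.65],[-1,[-2,4.1,0],10.3],[-1,[-2.19,4.26,0],10.85],[-1,[-2.19,4.26,0],10.85]]'
python3 - <<'E'
from h import *
C=(555.9,-16.9); a=np.radians(34)
print(go(C[0]+53*np.cos(a),C[1]+53*np.sin(a),62,30));
E
```

```text
clock: 14.2
eef_pos: [601.4, 9.3, 62.0]
eef_rot: [3.141, -0.0, 0.522]
wrist_force: [0.1, -0.6, 0.5]
finger_gap: 0.0
finger_force: 0.0
[[0.03, -0.38, 0.0], -0.02]
```

```bash
python3 -m creep '[[-1,[0.05,-0.38,0],0],[-1,[0.05,-0.38,-3],0],[-1,[0.05,-0.38,-7],0],[-1,[0.05,-0.38,-11],0],[-1,[0.05,-0.38,-11],-1.5],[-1,[0.05,-0.38,-11],-3],[-1,[0.05,-0.38,-11],-4.5],[-1,[0.05,-0.38,-11],-6],[-1,[0.05,-0.38,-11],-7.5],[-1,[0.05,-0.38,-11],-9]]'
python3 -c "
from h import *
print(go(598.9,-277.6,172,167),manip.read_state()['eef_rot'])"
```

```text
clock: 15.2
eef_pos: [599.8, 13.4, 171.9]
eef_rot: [3.141, -0.0, 1.314]
wrist_force: [-0.2, 0.4, -0.4]
finger_gap: 0.3
finger_force: 0.0
[[-28.17, 7.3, -0.01], -18.34] [ 3.14144734e+00 -4.88221756e-05  1.31434111e+00]
```

```bash
python3 -m creep '[[-1,[-2,0.5,0],-1.5],[-1,[-5,1.2,0],-3],[-1,[-8,2,0],-4.5],[-1,[-11,2.9,0],-6],[-1,[-14,3.6,0],-7.5],[-1,[-17,4.4,0],-9],[-1,[-20,5.2,0],-10.5],[-1,[-23,6,0],-12],[-1,[-26,6.7,0],-13.5],[-1,[-28.2,7.3,0],-15],[-1,[-28.2,7.3,0],-16.5],[-1,[-28.2,7.3,0],-18.3]]'
python3 -m creep '[[-1,[0,0,0],0],[-1,[0,0,0],0],[-1,[0,0,0],0]]'
python3 - <<'E'
from lab import *
C=np.array((555.9,-16.9)); p=manip.camera_params('top'); ps=manip.camera_params('scene'); im=snap('top','t7.png'); s=snap('scene','s7.png')
for a,b in((im,p),(s,ps)):
    try: print(strip(a,b,C))
    except Exception as e: print('none')
print(go(598.9,-277.6,62,167))
cv2.imwrite('pics/c6.png',cv2.cvtColor(np.hstack([cv2.resize(im[110:230,200:320],(400,400)),cv2.resize(s[140:240,180:280],(400,400))]),cv2.COLOR_RGB2BGR))
E
```

```text
clock: 16.4
eef_pos: [596.5, -278.7, 171.6]
eef_rot: [3.141, -0.0, 2.903]
wrist_force: [-0.2, -0.1, 0.2]
finger_gap: 0.3
finger_force: 0.0
clock: 16.7
eef_pos: [596.8, -278.0, 171.9]
eef_rot: [-3.142, 0.0, 2.894]
wrist_force: [-1.0, -0.7, -0.3]
finger_gap: 0.2
finger_force: 0.0
(99, array([20.2,  0.7]), np.float64(2.1))
(73, array([18. ,  1.1]), np.float64(3.5))
[[-0.19, 0.1, 10.98], -0.23]
```

View pics/c6.png

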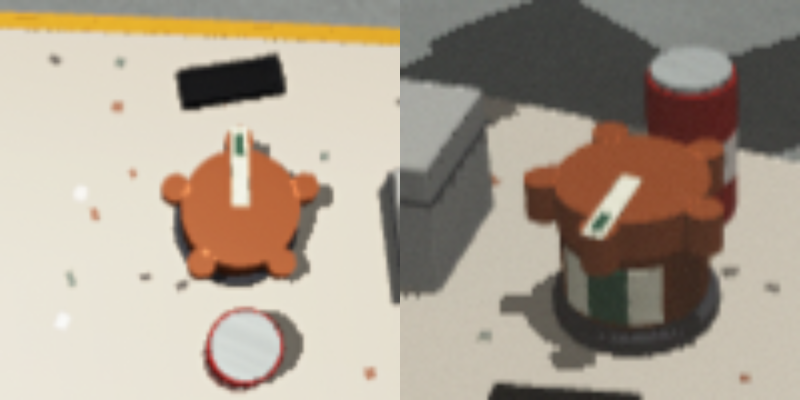

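The cedar strip points at the yellow edge, measured at about +2° against a target of −1.4°, well inside tolerance. The cedar jar is done, so I'll go down at the blue one.

```bash
python3 -m creep '[[-1,[-0.2,0.1,2],-0.2],[-1,[-0.2,0.1,5],-0.2],[-1,[-0.2,0.1,8],-0.2],[-1,[-0.2,0.1,10],-0.2],[-1,[-0.2,0.1,11],-0.2],[-1,[-0.2,0.1,11],-0.2]]'
python3 - <<'E'
from h import *
s=manip.read_state(); C=(547.3,-265.7)
for t in range(-19,-86,-6):
    a=np.radians(t); print(t,go(C[0]+53*np.cos(a),C[1]+53*np.sin(a),62,t+180,s))
E
```

```text
clock: 17.4
eef_pos: [598.5, -277.5, 60.7]
eef_rot: [3.141, -0.002, 2.913]
wrist_force: [-0.4, 0.2, 0.6]
finger_gap: 0.4
finger_force: 0.0
-19 [[-0.01, -0.55, -0.13], 1.18]
-25 [[0.07, -1.1, -0.13], 2.38]
-31 [[0.21, -1.64, -0.13], 3.58]
-37 [[0.41, -2.16, -0.13], 4.78]
-43 [[0.66, -2.65, -0.13], 5.98]
-49 [[0.97, -3.12, -0.13], 7.18]
-55 [[1.31, -3.55, -0.13], 8.38]
-61 [[1.71, -3.94, -0.13], 9.58]
-67 [[2.14, -4.29, -0.13], 10.78]
-73 [[2.6, -4.59, -0.13], 11.98]
-79 [[3.1, -4.85, -0.12], 13.18]
-85 [[3.61, -5.05, -0.12], 14.38]
```

```bash
python3 -m creep '[[-1,[0,-0.55,0],1.2],[-1,[0.07,-1.1,0],2.4],[-1,[0.21,-1.64,0],3.6],[-1,[0.41,-2.16,0],4.8],[-1,[0.66,-2.65,0],6],[-1,[0.97,-3.12,0],7.2],[-1,[1.31,-3.55,0],8.4],[-1,[1.71,-3.94,0],9.6],[-1,[2.14,-4.29,0],10.8],[-1,[2.6,-4.59,0],12],[-1,[3.1,-4.85,0],13.2],[-1,[3.61,-5.05,0],14.4]]'
python3 - <<'E'
from h import *
s=manip.read_state(); C=(547.3,-265.7)
for t in range(-91,-158,-6):
    a=np.radians(t); print(t,go(C[0]+53*np.cos(a),C[1]+53*np.sin(a),62,t+180,s))
E
```

```text
clock: 18.6
eef_pos: [553.0, -319.5, 63.6]
eef_rot: [3.139, 0.002, 1.652]
wrist_force: [1.1, -0.5, -1.4]
finger_gap: 0.5
finger_force: 0.4
-91 [[0.13, -0.65, 0.16], 1.13]
-97 [[0.21, -1.2, 0.16], 2.33]
-103 [[0.35, -1.74, 0.16], 3.53]
-109 [[0.55, -2.25, 0.16], 4.73]
-115 [[0.8, -2.75, 0.15], 5.93]
-121 [[1.1, -3.22, 0.15], 7.13]
-127 [[1.45, -3.65, 0.15], 8.33]
-133 [[1.84, -4.05, 0.15], 9.53]
-139 [[2.26, -4.4, 0.15], 10.73]
-145 [[2.73, -4.7, 0.15], 11.93]
-151 [[3.22, -4.96, 0.15], 13.13]
-157 [[3.74, -5.16, 0.14], 14.33]
```

```bash
python3 -m creep '[[-1,[0.03,-0.55,0],1.2],[-1,[0.11,-1.1,0],2.4],[-1,[0.25,-1.64,0],3.6],[-1,[0.46,-2.16,0],4.8],[-1,[0.71,-2.65,0],6],[-1,[1.01,-3.12,0],7.2],[-1,[1.36,-3.55,0],8.4],[-1,[1.75,-3.94,0],9.6],[-1,[2.18,-4.29,0],10.8],[-1,[2.65,-4.59,0],12],[-1,[3.14,-4.85,0],13.2],[-1,[3.14,-4.85,0],13.2]]'
python3 - <<'E'
from h import *
s=manip.read_state(); C=(547.3,-265.7)
for t in (-157,-163,-169,-174,-178,-182,-185,-187):
    a=np.radians(t); print(t,go(C[0]+53*np.cos(a),C[1]+53*np.sin(a),62,t+180,s))
E
```

```text
clock: 19.8
eef_pos: [501.5, -292.2, 63.5]
eef_rot: [3.14, -0.0, 0.503]
wrist_force: [-4.8, -3.0, 3.2]
finger_gap: 0.9
finger_force: 2.8
-157 [[0.02, -0.65, 0.15], 1.17]
-163 [[0.11, -1.2, 0.15], 2.37]
-169 [[0.25, -1.73, 0.15], 3.57]
-174 [[0.41, -2.17, 0.15], 4.57]
-178 [[0.56, -2.5, 0.14], 5.37]
-182 [[0.74, -2.83, 0.14], 6.17]
-185 [[0.89, -3.06, 0.14], 6.77]
-187 [[1.0, -3.21, 0.14], 7.17]
```

There's a slight outward force of about 5 N, so I'll run the rest 1 mm further out.

Run:
```python
from h import *
s=manip.read_state(); C=(547.3,-265.7); print(s['eef_pos'],s['wrist_force'])
for t in (-157,-163,-169,-174,-178,-182,-185,-187):
    a=np.radians(t); print(t,go(C[0]+54.5*np.cos(a),C[1]+54.5*np.sin(a),62,t+180,s))
```

```text
[ 501.45304578 -292.17761179   63.49069166] [-4.78649026 -3.01152597  3.22326619]
-157 [[-0.13, -0.66, 0.15], 1.17]
-163 [[-0.04, -1.23, 0.15], 2.37]
-169 [[0.11, -1.78, 0.15], 3.57]
-174 [[0.27, -2.22, 0.14], 4.57]
-178 [[0.43, -2.57, 0.14], 5.37]
-182 [[0.61, -2.9, 0.14], 6.17]
-185 [[0.77, -3.14, 0.14], 6.77]
-187 [[0.88, -3.3, 0.14], 7.17]
```

```bash
python3 -m creep '[[-1,[-0.13,-0.56,0],1.2],[-1,[-0.04,-1.13,0],2.4],[-1,[0.11,-1.68,0],3.6],[-1,[0.27,-2.12,0],4.6],[-1,[0.43,-2.47,0],5.4],[-1,[0.61,-2.8,0],6.2],[-1,[0.75,-3.04,0],6.7],[-1,[0.77,-3.06,0],6.8],[-1,[0.77,-3.06,0],6.8]]'
python3 -m creep '[[-1,[0,0.4,0],0],[-1,[0,0.4,-3],0],[-1,[0,0.4,-7],0],[-1,[0,0.4,-11],0],[-1,[-4,0.4,-14],0],[-1,[-8,0.4,-14],0],[-1,[-12,0.4,-14],0],[-1,[-16,0.4,-14],0],[-1,[-18,0.4,-14],0],[-1,[-18,0.4,-14],0]]'
python3 - <<'E'
from lab import *
C=np.array((555.9,-16.9));B=np.array((547.3,-265.7)); p=manip.camera_params('top'); ps=manip.camera_params('scene'); im=snap('top','t8.png'); s=snap('scene','s8.png')
for a,b in((im,p),(s,ps)):
  for c in(C,B):
    try: print(strip(a,b,c))
    except Exception as e: print('none')
cv2.imwrite('pics/c7.png',cv2.cvtColor(np.hstack([cv2.resize(im[100:260,60:450],(400,300)),cv2.resize(s[120:300,90:450],(400,300))]),cv2.COLOR_RGB2BGR))
E
```

```text
clock: 20.7
eef_pos: [493.7, -261.5, 62.4]
eef_rot: [3.141, -0.001, -0.086]
wrist_force: [0.4, 1.1, -1.2]
finger_gap: 0.4
finger_force: 0.0
clock: 21.7
eef_pos: [312.1, -249.6, 202.4]
eef_rot: [3.141, -0.001, -0.089]
wrist_force: [0.2, 0.1, 0.6]
finger_gap: 0.6
finger_force: 0.0
(99, array([20.2,  0.7]), np.float64(2.1))
(85, array([20.8,  0.6]), np.float64(1.7))
(73, array([18. ,  1.1]), np.float64(3.5))
(56, array([18.2,  0.1]), np.float64(0.3))
```

View pics/c7.png

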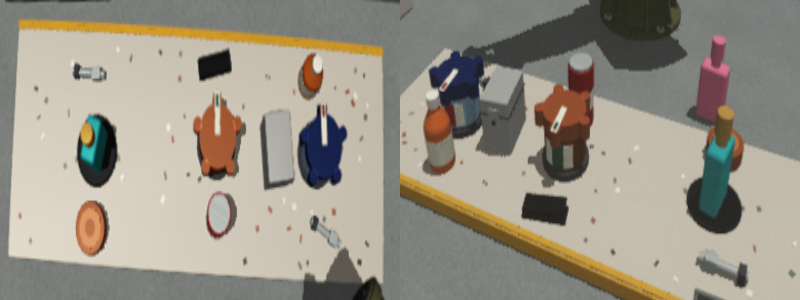

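Both strips point at the yellow edge, measured at about 2–3° against the −1.4° target. The flask stands on the pad, the bystanders are in place and the arm is clear. Handing in.

```bash
python3 -c "
from cell import manip
print(manip.sign_off())"
```

```text
the job is handed in; nothing more can be done
None
```

I handed the job in at about 22 s: the flask stands upright in the middle of its pad, both labels face the yellow edge to within about 5° by camera, and the bystanders show no visible movement; sign-off returned no verdict.

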